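Load a cell into the spring holder of a cell tester

ROBOT

A 6-joint arm with a two-finger parallel gripper is mounted at the origin on a cart in front of the work surface, level with it; the furniture and walls round the work are solid. World frame = base frame: x ahead of the robot, y to its left, z up, the work surface at z = 0. Lengths are in m, angles in degrees, forces in N, time in s.
With the tool pointing down it reaches from about 0.3 to 0.825 m from the base axis. Payload 5.4 kg.
Tool frame: the origin (TCP) lies at the very end of the fingers, on their centre line; the grasp point (between the pads) lies 19 mm behind it; z points along the fingers, y is the line along which they close (so a half turn about z gives the same grasp; the last joint's range is limited). The gripper opens to 92 mm and grips with 3 to 60 N. Pads are 20 mm wide; open, the fingers measure 128 mm over their backs; the gripper's body (75 mm by 189 mm) begins 69 mm behind the grasp point.
Start: joints at [-81.595, 9.076, 91.501, -0, 79.423, -12.038], TCP at [0.201, -0.539, 0.215] pointing down, gripper open.
Joint ranges: [-166.64, 166.64], [-54.1, 131.32], [10.49, 154.53], [-73.88, 253.88], [9.74, 151.15], [-171.62, 171.62]. Speed limits (degrees/s): [147.25, 147.25, 180, 180, 180, 180].

INTERFACE

Orientations are given as [roll, pitch, yaw] about the fixed x, y, z axes, in that order (R = Rz(yaw) Ry(pitch) Rx(roll)).
In Python, from bench import r gives the robot as it stands. The module is installed in compiled form; this text tells all that it offers.
- The arm moves only by the shell command python3 -m handwheel 'ROWS' [OPENING] [FORCE]. ROWS is JSON, a list of rows, each a list of 6 numbers: the shift along the tool's x, y, z in mm, then the turn, a rotation vector about the tool's x, y, z in rad. In form: [[tx, ty, tz, ax, ay, az], ...]. A call has 1 to 12 rows; each row shifts and turns the commanded pose from where the row before left it, along the tool's axes as they then stand; what a row does not reach is not made up. A row lasts 1/10 s, in which the tool goes at most 50 mm and 8.59 degrees, less where a joint would pass 70% of its speed; a pose out of reach is approached as far as the arm can. A call with a gripper value outside its range is refused whole. OPENING is the closure, from -1 (fully open) to 1 (shut), set as the call begins (- or left out, the last holds). The fingers move at their own pace and stop on an object; FORCE is the grip in N (left out, the last holds). Time passes only in rows, so rows that do not move let the fingers close. It gives the time, the measured TCP pose, the force, the opening and the grip force at its end, in the units of the state.
- r.observe(): the state, without advancing time (a new reading comes with each control period).
- r.read_camera(name): name is "side" or "top" or "wrist"; returns a dict with "pixels" (420x560x3 uint8, red, green, blue), "intrinsics" (3x3 intrinsics, pixels), "D" ([k1, k2, p1, p2, k3] as OpenCV has them; the pictures are not rectified), "R" (3x3) and "t" (3): a world point X has camera coordinates R X + t. Camera axes: x right, y down, z forward; pixel columns grow to the right and rows downward; lengths in m; the calibration is good to about 2 mm. A picture is of the moment at which its call begins. There is no depth.
- r.job_done(): hands the job in; it is judged then, once.
The state is a dict: "clock": time; "joint_pos": joint angles; "joint_velocities": joint speeds; "joint_efforts": joint torques, N m; "tool_pos": TCP position; "eef_rot": TCP orientation; "ft_force": force on the tool from outside, world axes, zero at the start; "ft_torque": the same for the moment, N m; "opening": finger opening in m; "gripper_force": force on a finger pad.
Only numpy, scipy, OpenCV 4.12 (cv2) and the standard library are available. Lean on these libraries where they do the work, as an engineer would, in place of code of your own. Each camera call takes 0.05 s, during which the arm holds its last target. There are 200 camera calls.

TASK

Load the cell that lies in the small grey rest into the holder of the cell tester: slip its flat end under the hood and push the sprung contact back with it, tip the button end down behind the end wall, and let it come forward until its button sits home in the pocket of that wall. Be gentle, do not ram the holder or its contacts, and leave the other things on the bench where they are.

Things in the scene. Friction and masses are not known exactly. Their poses are not given: they have to be found in the camera images.
- cell: Steel can, 33 mm diameter, 60 mm long, grey sleeve; on one end a steel button (plus) 9.5 mm wide, standing out 3 mm; the other end (minus) is flat. About 120 g. Origin: middle of the 60 mm can, on its axis; x along the can to the button; its roll about x does not matter. Lies level in the grey rest, axis 20.5 mm above the bench; the middle 40 mm of the can is free for fingers on both sides.
- cell_plus (a point): Tip of the cell's button, 33 mm from the cell's origin.
- cell_minus (a point): Centre of the cell's flat end face, 30 mm from the cell's origin.
- rest: Fixed grey plastic rest, 72 x 44 mm; cell floor 4 mm above the bench, four low corner ridges up to 9 mm high. Origin on the bench under its middle, x along the cell.
- tester: Fixed aluminium plate 168 x 84 x 6 mm carrying a black holder. Origin on the bench under the plate's middle; x lengthwise towards two round terminals (26 mm high, at x 74, y +-27 mm), z up. The holder is clamped through long slots: it sits up to 7 mm either way along x from its middle place, firmly, and no reading tells where. More than 40 N on holder or plate, even briefly, bends its contacts.
- bay_floor (a point): Middle of the bay's floor, at x 0, z 14 mm of the tester (all x here and below: tester's frame, holder in its middle place). The bay runs along x; low guides up to z 20 at its ends leave the cell 1.5 mm play sideways. From x -23 to 23 there are no guides and the floor is only 24 mm wide: fingers can straddle the cell. Home, the cell's axis is at z 30.5.
- bay_spring (a point): Spring end, at x -31.5, z 30.5. The minus contact, a 12 mm disc on a coil spring, faces +x; free it stands at x -21.5 and yields towards -x with 1.3 N per mm. Two ribs beside it (rubber-faced, y 8.5 to 13 mm either side, up to z 36.5) stop the cell at x -31.5, where the spring gives 13 N. Friction here is low (0.3). Above z 36.5 it is hollow back to x -42.
- bay_hood (a point): Middle of the hood's lower front edge, at x -23, z 61 mm; the hood covers the spring end from here towards -x, 38 mm wide inside, top at z 66. The cell fits in only tilted: button end about 25 degrees up, slid down and back along its own axis so that its underside clears the end wall's upper edge (x 34, z 39) by 2 to 8 mm until the flat end meets the ribs.
- bay_wall (a point): End wall, its face at x 34, centre of its pocket at z 30.5 mm. The wall is 12 mm thick and reaches z 39. Pocket: 15 mm wide, z 24.5 to 36.5, 2.5 mm deep, brass contact at its bottom. To pass down behind the wall the button tip must be short of x 34, i.e. flat end beyond x -29. Home: button tip at x 36.5, flat end at x -26.5, spring force about 6 N.
- screwdriver: Bystander: small screwdriver, 150 mm long, lying loose. Leave it.
- green_board: Bystander: circuit board 60 x 85 x 18 mm, lying loose. Leave it.
- cutters: Bystander: side cutters, 138 mm long, lying loose. Leave them.
- tape_roll: Bystander: roll of masking tape, 94 mm diameter, lying loose. Leave it.
Not all that is in view belongs to the job. Leave any orange or turquoise look-alike of the cell alone.

How it is judged (in metres and radians):
On the way:
1. with the button end still raised, the flat end is under the hood and presses the sprung contact back (contact force between cell and tester above 4 N and angle between cell_plus's own x axis and vertical below 1.39 rad and x of cell_minus in the frame of tester below -0.012 m and z of cell_minus in the frame of tester below 0.04 m and distance between cell_minus and tester below 0.06 m), for 0.1 s.
At the end, for the whole second after the job is handed in: The cell lies level, still and released in the bay: both ends of its axis 28 to 33 mm above the bench, in line within 0.08 rad and 4 mm sideways, button tip 28 to 45 mm along the tester's x (covers every clamping), held by the spring with more than 3 N (x of cell_plus in the frame of tester between 0.028 and 0.045 m and z of cell_plus in the frame of tester between 0.028 and 0.033 m and z of cell_minus in the frame of tester between 0.028 and 0.033 m and y of cell_plus in the frame of tester between -0.004 and 0.004 m and angle between the x axis of cell and the x axis of tester, either way round below 0.08 rad and contact force between cell and tester above 3 N and linear speed of cell below 0.01 m/s and contact force between cell and the fingers below 0.1 N); the robot touches nothing.
It fails at once if something pressed on the tester's holder with more than 40 N (contact force between anything else and tester above 40 N).
It fails at once if a bystander was moved by more than 20 mm (distance of any of screwdriver, green_board, cutters, tape_roll from where it was at the start of the episode above 0.02 m).
It also fails if it takes over 66 s, if anything falls off the work surface, if the arm or the gripper's body presses on something with over 40 N, if the wrist force passes 120 N, or if a joint passes its speed limit or range.

## Working session

There is one attempt and no reset: what is moved stays moved. The work goes in short steps, Python scripts to look and compute and a shell command to move; the robot and the scene stay as the last step left them, time stands still between calls to the robot, and variables do not carry over. Pictures are saved under pics/ and viewed, at most 10 in all, crops included, and the job is handed in when it is done.

```bash
mkdir -p pics; cat > h.py <<'E'
import numpy as np, cv2
from bench import r
from scipy.spatial.transform import Rotation as Ro
def cam(n):
    c=r.read_camera(n); return {k:np.array(v) for k,v in c.items()}
def save(c,f): cv2.imwrite(f,c["pixels"][:,:,::-1].astype(np.uint8))
def ray(c,uv):
    p=cv2.undistortPoints(np.array([[uv]],float),c["intrinsics"],c["D"])[0,0]
    return -c["R"].T@c["t"], c["R"].T@np.array([p[0],p[1],1])
def at_z(c,uv,z):
    o,d=ray(c,uv); return o+d*(z-o[2])/d[2]
def proj(c,X):
    return cv2.projectPoints(np.array(X,float).reshape(-1,1,3),cv2.Rodrigues(c["R"])[0],c["t"],c["intrinsics"],c["D"])[0][:,0]
E
python3 - <<'E'
from h import *
a=cam("top");b=cam("side");save(a,"pics/top0.png");save(b,"pics/side0.png")
np.savez("top0",**a);np.savez("side0",**b)
for c in(a,b):print(-c["R"].T@c["t"],c["R"][2])
print(r.observe())
E
```

```text
[0.42981868 0.13673521 0.89566126] [ 0.14451922 -0.01282007 -0.98941894]
[0.54645171 1.03025723 0.47977151] [ 0.00155906 -0.91336043 -0.40714899]
{'clock': 0.1, 'joint_pos': array([-8.15953092e+01,  9.11074479e+00,  9.15618399e+01,  2.51023278e-03,
        7.94253629e+01, -1.20365957e+01]), 'joint_velocities': array([ 0.01758083, -0.05116836, -0.27514296,  0.03307766, -0.03639423,
        0.06376185]), 'joint_efforts': array([ 4.14431797e-04, -3.86499596e+01, -3.22959316e+01,  7.02268747e-02,
        3.39722377e-02, -4.93870527e-05]), 'tool_pos': array([ 0.20073957, -0.53822982,  0.21372793]), 'eef_rot': array([-1.79904720e+02, -2.28382004e-02,  2.04408047e+01]), 'ft_force': array([-0.49239676,  0.20958153, -0.00501602]), 'ft_torque': array([ 0.02395965, -0.01058183,  0.02378373]), 'gripper_force': 0.0, 'opening': 0.09163435841069875}
```

View pics/top0.png

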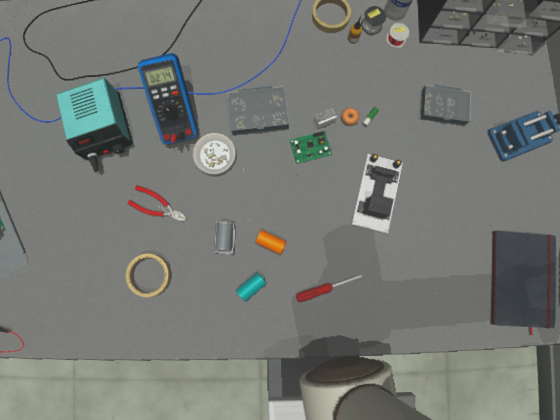

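View pics/side0.png

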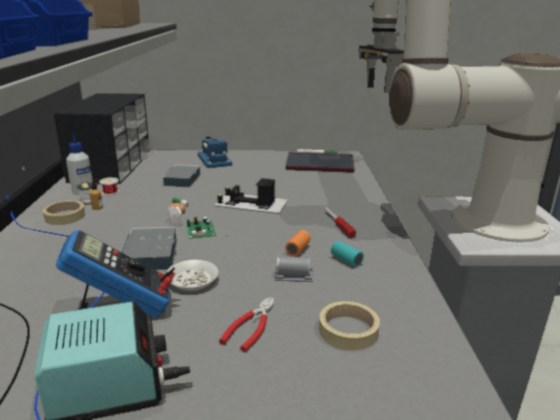

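Candidates in the top image: a grey can in a rest at (225,237), an orange one at (270,241) and a turquoise one at (251,287). The grey one fits, since it has a grey sleeve and lies in the grey rest. I'll confirm it and the tester in an enlarged crop.

```bash
python3 - <<'E'
from h import *
a=np.load("top0.npz");b=np.load("side0.npz")
def crop(c,x,y,w,h,s):return cv2.resize(c["pixels"][y:y+h,x:x+w,::-1].astype(np.uint8),None,fx=s,fy=s,interpolation=cv2.INTER_CUBIC)
t=np.hstack([crop(a,200,212,50,50,6),crop(a,345,145,65,50*0+95,6)[:300*0+570,:390][0:570][::1][:300]])
# layout: cell top | tester top ; below side views
A=crop(a,200,212,50,50,6);B=crop(a,345,145,65,95,6)
C=crop(b,265,248,60,40,6);
out=np.zeros((570,760,3),np.uint8);out[:300,:300]=A;out[:570,370:760]=B;out[310:550,0:360]=C
cv2.imwrite("pics/crop1.png",out)
E
```

```text
(no output)
```

View pics/crop1.png

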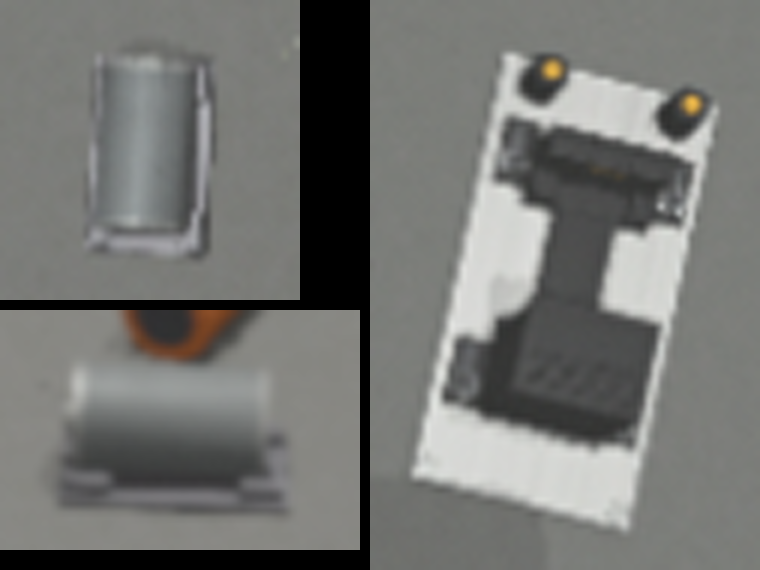

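The crop confirms it: the grey-sleeved can lies in the rest. Its button shows at the top in the top view, about (223,220), and on the left in the side view, about (278,263), so it points to +x. The tester's terminals are up (+x) and its hood is towards the robot. Now I'll fit poses.

```bash
python3 - <<'E'
from h import *
a=np.load("top0.npz");b=np.load("side0.npz")
cr=lambda u,v,ox,oy:(ox+u/6,oy+v/6)
P=np.array([at_z(a,cr(u,v,345,145),.006) for u,v in[(505,52),(717,103),(630,530),(413,478)]])
print(P.round(4), np.linalg.norm(P-np.roll(P,-1,0),axis=1))
x=(P[0]+P[1]-P[2]-P[3]);print("tester",P.mean(0),np.degrees(np.arctan2(x[1],x[0])))
for u,v in[(552,70),(690,104)]:print("term",at_z(a,cr(u,v,345,145),.026))
for u,v in[(526,300),(660,325),(548,190),(622,212)]:print("hood/..",at_z(a,cr(u,v,345,145),.066))
# cell sides: silhouette at z~.0205
q=[at_z(a,cr(u,v,200,212),z) for u,v,z in[(101,58,.0205),(195,62,.0205),(103,222,.0205),(193,230,.0205)]];print(np.round(q,4))
print("rest bottom corners",at_z(a,cr(88,250,200,212),.003),at_z(a,cr(205,253,200,212),.003))
# side view
for u,v in[(75,400),(270,400)]:
    o,d=ray(b,cr(u,v,265,248));print("side",o,d)
q=np.array(q);c=q.mean(0);print(c)
print(proj(b,[c+[.033,0,0],c-[.03,0,0]]), [cr(70,405,265,248),cr(268,420,265,248)])
print("bystanders",[at_z(a,p,.015).round(3)[:2] for p in[(270,241),(251,287),(310,147),(330,288)]])
E
```

```text
[[ 0.6843 -0.223   0.006 ]
 [ 0.6633 -0.3061  0.006 ]
 [ 0.4991 -0.2568  0.006 ]
 [ 0.5206 -0.1746  0.006 ]] [0.08573378 0.17139348 0.08501102 0.17064232]
tester [ 0.59183699 -0.24013702  0.006     ] -16.607186437228815
term [ 0.67139854 -0.23258458  0.026     ]
term [ 0.65773652 -0.28546109  0.026     ]
hood/.. [ 0.57664209 -0.19894059  0.066     ]
hood/.. [ 0.56683057 -0.2473344   0.066     ]
hood/.. [ 0.61623329 -0.21027777  0.066     ]
hood/.. [ 0.60786944 -0.23690687  0.066     ]
[[0.5349 0.2622 0.0205]
 [0.5327 0.2281 0.0205]
 [0.4755 0.2615 0.0205]
 [0.4721 0.2292 0.0205]]
rest bottom corners [0.46631926 0.26955316 0.003     ] [0.46443315 0.22668701 0.003     ]
side [0.54645171 1.03025723 0.47977151] [-0.01782146 -0.82607697 -0.60302685]
side [0.54645171 1.03025723 0.47977151] [-0.08559948 -0.82635478 -0.60266318]
[0.50379642 0.24524201 0.0205    ]
[[274.46015051 264.84718385]
 [307.9327269  265.09051236]] [(276.6666666666667, 315.5), (309.6666666666667, 318.0)]
bystanders [array([0.491, 0.147]), array([0.393, 0.19 ]), array([0.701, 0.053]), array([0.387, 0.02 ])]
```

```bash
python3 -m handwheel '[[0,0,0,0,0,0.119],[0,0,0,0,0,0.119],[0,0,0,0,0,0.119],[15,-39,2,0,0,0],[15,-39,2,0,0,0],[15,-39,2,0,0,0],[15,-39,2,0,0,0],[15,-39,2,0,0,0],[15,-39,2,0,0,0],[15,-39,2,0,0,0],[15,-39,2,0,0,0],[15,-39,2,0,0,0]]' -0.3 35
python3 -m handwheel '[[15,-39,2,0,0,0],[15,-39,2,0,0,0],[15,-39,2,0,0,0],[15,-39,2,0,0,0],[15,-39,2,0,0,0],[15,-39,2,0,0,0],[15,-39,2,0,0,0],[15,-39,2,0,0,0],[15,-39,2,0,0,0],[15,-39,2,0,0,0],[15,-39,2,0,0,0],[0,0,0,0,0,0]]'
python3 - <<'E'
from h import *
a=cam("wrist");save(a,"pics/w1.png");np.savez("w1",**a);print(-a["R"].T@a["t"],a["R"]);print(r.observe()["tool_pos"],r.observe()["eef_rot"])
E
```

```text
clock: 1.3
tool_pos: [0.336, -0.1861, 0.1962]
eef_rot: [-180.0, -0.0, -0.0]
ft_force: [1.1, -0.8, 1.0]
opening: 0.0598
gripper_force: 0.0
clock: 2.5
tool_pos: [0.501, 0.2448, 0.1733]
eef_rot: [-179.9, 0.1, 0.2]
ft_force: [-0.5, -0.7, 0.4]
opening: 0.06
gripper_force: 0.0
[0.56749065 0.24485698 0.34366549] [[ 3.75188444e-03 -9.99992761e-01 -6.33811835e-04]
 [-9.70749710e-01 -3.79432344e-03  2.40063749e-01]
 [-2.40064416e-01 -2.85418787e-04 -9.70756919e-01]]
[0.50052874 0.24275191 0.17348693] [1.79976311e+02 1.12127449e-01 1.65473940e-01]
```

View pics/w1.png

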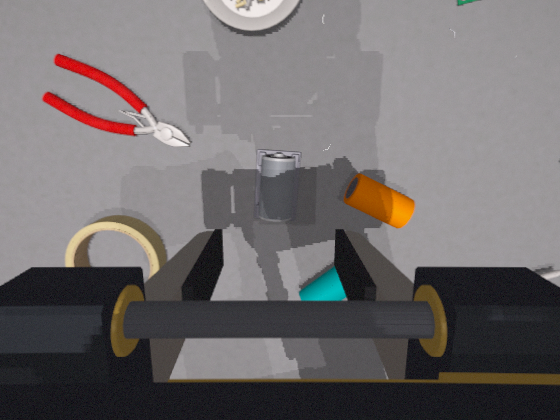

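The wrist view shows the button end at about (279,154), away from the robot. The can spans columns 260–299 and its flat end is near (277,221). One enlarged crop will help refine this.

```bash
python3 - <<'E'
from h import *
a=np.load("w1.npz")
cv2.imwrite("pics/w1c.png",cv2.resize(a["pixels"][140:230,240:320,::-1].astype(np.uint8),None,fx=6.6,fy=6.6,interpolation=cv2.INTER_CUBIC))
E
```

```text
(no output)
```

View pics/w1c.png

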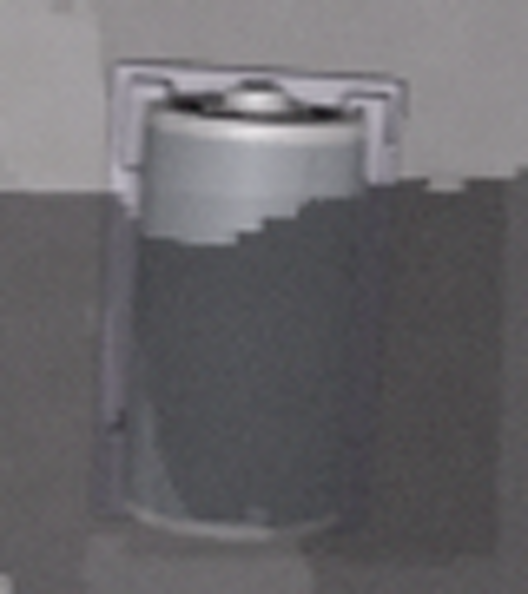

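```bash
python3 - <<'E'
from h import *
a=np.load("w1.npz")
c=lambda u,v,z:at_z(a,(240+u/6.6,140+v/6.6),z)
for n,u,v,z in[("topfar",258,122,.037),("topnear",238,532,.037),("L far",143,125,.024),("R far",365,130,.024),("L near",128,510,.024),("R near",345,515,.024),("btn",259,95,.0205),("restFL",118,62,.005),("restFR",406,78,.005)]:print(n,c(u,v,z).round(4))
E
```

```text
topfar [0.5318 0.2443 0.037 ]
topnear [0.4731 0.247  0.037 ]
L far [0.5298 0.2607 0.024 ]
R far [0.5292 0.229  0.024 ]
L near [0.4725 0.2635 0.024 ]
R near [0.4718 0.2311 0.024 ]
btn [0.5338 0.2442 0.0205]
restFL [0.537  0.2654 0.005 ]
restFR [0.5348 0.222  0.005 ]
```

```bash
python3 -m handwheel '[[0,0,25,0,0,0.047],[0,0,25,0,0,0],[0,0,25,0,0,0],[0,0,25,0,0,0],[0,0,20,0,0,0],[0,0,0,0,0,0],[0,0,0,0,0,0]]' -0.3 35
python3 -c "
from h import *
print(r.observe()['tool_pos'],r.observe()['eef_rot'])"
```

```text
clock: 3.25
tool_pos: [0.5009, 0.2404, 0.055]
eef_rot: [180.0, 0.0, -2.8]
ft_force: [0.3, -0.1, 1.1]
opening: 0.0599
gripper_force: 0.0
[0.5008546  0.2403961  0.05498255] [ 1.79982749e+02  2.02151717e-02 -2.75190332e+00]
```

```bash
python3 -m handwheel '[[0,-5,10,0,0,0],[0,0,15,0,0,0],[0,0,12,0,0,0],[0,0,10,0,0,0],[0,0,0,0,0,0],[0,0,0,0,0,0]]' -0.3 35
python3 -m handwheel '[[0,0,0,0,0,0],[0,0,0,0,0,0],[0,0,0,0,0,0],[0,0,0,0,0,0],[0,0,0,0,0,0]]' 1 35
```

```text
clock: 3.85
tool_pos: [0.501, 0.2461, 0.0072]
eef_rot: [180.0, 0.0, -2.7]
ft_force: [0.4, 0.9, 0.1]
opening: 0.0595
gripper_force: 0.0
clock: 4.35
tool_pos: [0.5015, 0.2463, 0.008]
eef_rot: [-180.0, -0.0, -2.7]
ft_force: [-0.2, 0.2, 2.0]
opening: 0.032
gripper_force: 35.0
```

```bash
python3 -m handwheel '[[0,0,-5,0,0,0],[0,0,-15,0,0,0],[0,0,-30,0,0,0],[0,0,-40,0,0,0],[0,0,-40,0,0,0],[2,20,-40,0,0,0],[4,38,-30,0,0,0],[4,38,-12,0,0,0],[4,38,0,0,0,0],[4,38,0,0,0,0],[4,38,0,0,0,0],[4,38,0,0,0,0]]'
python3 -m handwheel '[[4,38,0,0,0,0],[4,38,0,0,0,0],[4,38,0,0,0,0],[4,38,0,0,0,0],[4,38,0,0,0,0],[3,26,0,0,0,0],[0,0,0,0,0,0.116],[0,0,0,0,0,0.116],[0,0,0,0,0,0],[0,0,0,0,0,0],[0,0,0,0,0,0]]'
python3 - <<'E'
from h import *
a=cam("wrist");s=r.observe();np.savez("w2",**a);print(s["tool_pos"],s["eef_rot"],s["ft_force"])
cv2.imwrite("pics/w2.png",cv2.resize(a["pixels"][:,:,::-1].astype(np.uint8)[40:340,120:520],None,fx=2,fy=2,interpolation=cv2.INTER_CUBIC))
E
```

```text
clock: 5.55
tool_pos: [0.5153, -0.0043, 0.2209]
eef_rot: [180.0, -0.1, -2.7]
ft_force: [0.9, 0.8, -0.9]
opening: 0.032
gripper_force: 35.0
clock: 6.65
tool_pos: [0.5283, -0.2194, 0.2201]
eef_rot: [180.0, -0.0, -15.9]
ft_force: [-0.2, -0.8, -0.9]
opening: 0.0323
gripper_force: 35.0
[ 0.52826163 -0.21942245  0.21992567] [ 1.79990231e+02 -1.52032581e-02 -1.58899145e+01] [ 0.19442925  0.90884576 -1.49089916]
```

View pics/w2.png

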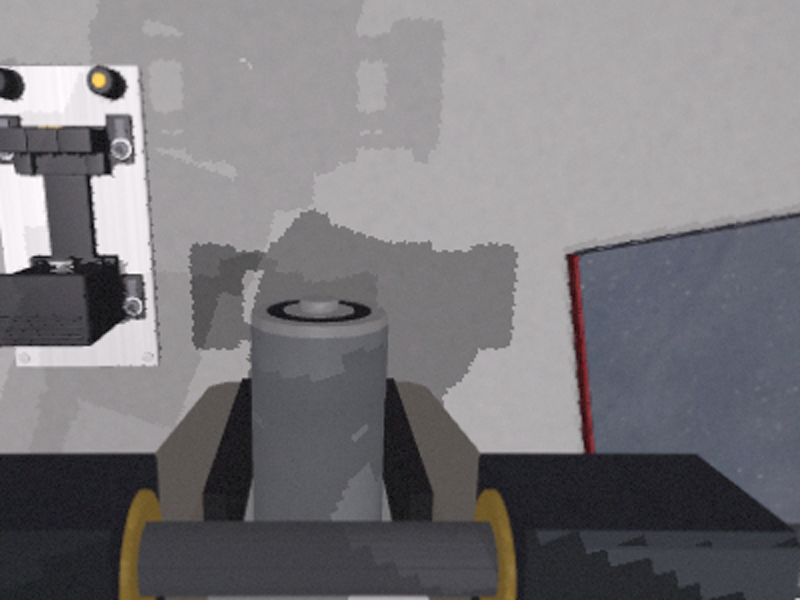

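The held cell looks straight in the grip, with its button forward at (316,305) in the crop. But the tester is at the left edge, because my top-view fit forgot the 370 px canvas offset. I'll redo it and cross-check with this view.

```bash
python3 - <<'E'
from h import *
a=np.load("top0.npz");w=np.load("w2.npz")
cr=lambda u,v:(345+(u-370)/6,145+v/6)
P=np.array([at_z(a,cr(u,v),.006) for u,v in[(505,52),(717,103),(630,530),(413,478)]])
print(P.round(4), np.linalg.norm(P-np.roll(P,-1,0),axis=1))
x=(P[0]+P[1]-P[2]-P[3]);print("tester",P.mean(0),np.degrees(np.arctan2(x[1],x[0])))
for u,v in[(552,70),(690,104)]:print("term",at_z(a,cr(u,v),.026))
f=lambda u,v,z:at_z(w,(120+u/2,40+v/2),z)
A,B=f(139,66,.006),f(158,366,.006);print("plate right corners",A,B,np.linalg.norm(A-B),np.degrees(np.arctan2(*(A-B)[1::-1])))
print("term R",f(99,79,.026))
E
```

```text
[[ 0.6858 -0.0785  0.006 ]
 [ 0.6647 -0.1593  0.006 ]
 [ 0.5026 -0.1154  0.006 ]
 [ 0.5238 -0.0352  0.006 ]] [0.08344493 0.16796532 0.08291815 0.1677496 ]
tester [ 0.59423054 -0.09709372  0.006     ] -15.071355902030653
term [ 0.67289989 -0.09098999  0.026     ]
term [ 0.65919948 -0.14233655  0.026     ]
plate right corners [ 0.66263567 -0.15945707  0.006     ] [ 0.50181921 -0.1141996   0.006     ] 0.1670633775146116 -15.717827932507715
term R [ 0.65856429 -0.14199168  0.026     ]
```

```bash
python3 -m handwheel '[[-10,-34,0,0,0,0],[-10,-34,0,0,0,0],[-10,-34,0,0,0,0],[-10,-32,0,0,0,-0.01],[0,0,0,0,0,0],[0,0,0,0,0,0]]'
python3 - <<'E'
from h import *
a=cam("wrist");s=r.observe();np.savez("w3",**a);print(s["tool_pos"],s["eef_rot"],s["ft_force"])
cv2.imwrite("pics/w3.png",cv2.resize(a["pixels"][:,:,::-1].astype(np.uint8)[55:255,180:380],None,fx=3,fy=3,interpolation=cv2.INTER_CUBIC))
E
```

```text
clock: 7.3
tool_pos: [0.5268, -0.0794, 0.2198]
eef_rot: [180.0, -0.0, -15.3]
ft_force: [0.3, -0.1, -1.0]
opening: 0.0325
gripper_force: 35.0
[ 0.52683754 -0.08010205  0.21979182] [ 1.79969026e+02 -2.66663030e-02 -1.53716993e+01] [-0.5609913  -0.78808442 -1.00670177]
```

View pics/w3.png

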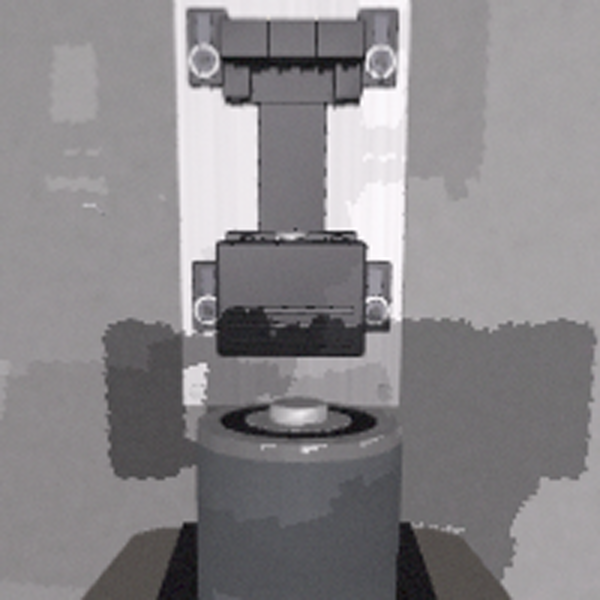

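This view shows the hood's front edge from (217,242) to (365,242), the floor strip edge at (258..327,103), the wall's inner top edge at v≈57 and outer edge at v≈22, and the held button at (298,402). I'll convert to the tester frame.

```bash
cat >> h.py <<'E'
YAW=-15.3; TO=np.array([.594,-.097,0])
def T(p): return Ro.from_euler("z",-YAW,degrees=True).apply(np.array(p)-TO)
E
python3 - <<'E'
from h import *
w=np.load("w3.npz")
f=lambda u,v,z:(T(at_z(w,(180+u/3,55+v/3),z))*1e3).round(1)
for n,u,v,z in[("hood L",217,242,.066),("hood R",365,242,.066),("hood back L",217,354,.066),("wall in",270,57,.039),("wall in R",365,57,.039),("wall out",270,22,.039),("floor edge L",258,103,.014),("floor edge R",327,103,.014),("plate L",183,390,.006),("plate R",400,390,.006),("plate L",176,50,.006),("plate R",410,50,.006)]:print(n,f(u,v,z))
R=Ro.from_euler("xyz",[180,0,-15.37],degrees=True);t=np.array([.5268,-.0801,.2198])
for X in([33,0,-12.5],[30,0,-29],[30,16.5,-12.5],[30,-16.5,-12.5]):
    p=proj(w,[t+R.apply(np.array(X)/1e3)])[0];print(X,((p-[180,55])*3).round(1))
print("tcp",T(t)*1e3)
E
```

```text
hood L [-19.   23.6  66. ]
hood R [-19.  -22.8  66. ]
hood back L [-54.4  24.2  66. ]
wall in [38.6  7.2 39. ]
wall in R [ 38.6 -23.6  39. ]
wall out [49.2  7.2 39. ]
floor edge L [26.4 12.1 14. ]
floor edge R [ 26.4 -12.2  14. ]
plate L [-77.8  42.2   6. ]
plate R [-77.8 -41.3   6. ]
plate L [44.8 41.3  6. ]
plate R [ 44.8 -41.7   6. ]
[33, 0, -12.5] [299.4 404.4]
[30, 0, -29] [299.9 448.3]
[30, 16.5, -12.5] [402.8 422.9]
[30, -16.5, -12.5] [195.9 422.7]
tcp [-69.27771306  -1.43124859 219.8       ]
```

```bash
python3 -m handwheel '[[30,-1.6,0,0,0,0],[30,0,0,0,0,0],[30,0,20,0,0,0],[27,0,30,0,0,0],[0,0,20,0,0.12,0],[0,0,0,0,0.12,0],[0,0,0,0,0.12,0],[0,0,0,0,0.076,0],[0,0,0,0,0,0],[0,0,0,0,0,0]]'
python3 -c "
from h import *
s=r.observe();print(T(s['tool_pos'])*1e3,s['eef_rot'],s['ft_force'],s['joint_pos'].round())"
```

```text
clock: 8.35
tool_pos: [0.6399, -0.1105, 0.1499]
eef_rot: [180.0, -24.9, -15.5]
ft_force: [0.9, -0.2, -2.2]
opening: 0.0318
gripper_force: 35.0
[ 47.85012966  -0.87789221 149.87190001] [179.98010614 -24.91153264 -15.48441398] [ 0.85435525 -0.22214451 -2.16069761] [-22.   6. 107.   4.  43.  82.]
```

```bash
python3 -m handwheel '[[-8.2,-0.8,17.6,0,0,0],[-8.2,0,17.6,0,0,0],[-8.2,0,17.6,0,0,0],[-8.2,0,17.6,0,0,0],[-4.2,0,9,0,0,0],[-2,0,4.4,0,0,0],[0,0,0,0,0,0],[0,0,0,0,0,0]]'
python3 - <<'E'
from h import *
L=[]
for i in range(3):
    a=cam("side");s=r.observe();L.append(T(s['tool_pos'])*1e3);print(s['ft_force'],s['eef_rot'])
print(np.mean(L,0))
cv2.imwrite("pics/s4.png",cv2.resize(a["pixels"][:,:,::-1].astype(np.uint8)[150:220,190:310],None,fx=6,fy=6,interpolation=cv2.INTER_CUBIC))
E
```

```text
clock: 9.15
tool_pos: [0.6412, -0.1091, 0.0584]
eef_rot: [180.0, -25.1, -15.4]
ft_force: [0.3, 0.3, -0.6]
opening: 0.0319
gripper_force: 35.0
[ 0.62283083 -0.62000029 -0.83467038] [179.9847483  -25.10099828 -15.42078773]
[-0.10032471  0.14228739 -0.18068868] [179.98200921 -25.10165423 -15.41317155]
[-0.40767675 -0.62197439  0.31045763] [179.98777024 -25.08628186 -15.4188602 ]
[48.6032096   0.86403936 58.51359124]
```

View pics/s4.png

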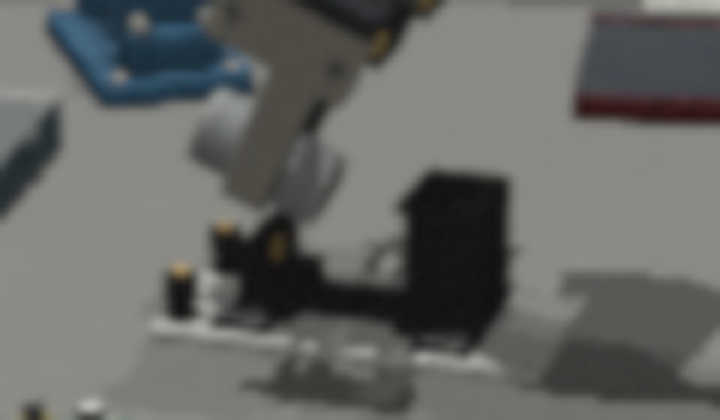

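```bash
python3 -m handwheel '[[0,0.6,3,0,0,0],[0,0,2,0,0,0],[-3,0,0,0,0,0],[-5,0,0,0,0,0],[-5,0,0,0,0,0],[-5,0,0,0,0,0],[-5,0,0,0,0,0],[-4,0,0,0,0,0],[-3,0,0,0,0,0],[0,0,0,0,0,0],[0,0,0,0,0,0]]'
cat > st.py <<'E'
from h import *
L=[]
for i in range(3):
    cam("side");s=r.observe();L.append(np.r_[T(s['tool_pos'])*1e3,Ro.from_euler("z",-YAW,degrees=True).apply(s['ft_force']),s['eef_rot'],s['ft_torque']])
m=np.mean(L,0);print("tcp",m[:3].round(1),"F",m[3:6].round(1),"rpy",m[6:9].round(1),"tq",m[9:].round(2),s['clock'])
# predicted cell minus/plus in holder-free tester frame if no slip
th=np.radians(-m[7]);a=np.array([np.cos(th),np.sin(th)]);u=np.array([-a[1],a[0]])
O=m[[0,2]]+12.5*u;print("O",O.round(1),"minus",(O-30*a).round(1),"plus",(O+33*a).round(1))
E
python3 st.py
```

```text
clock: 10.4
tool_pos: [0.616, -0.1026, 0.0401]
eef_rot: [180.0, -25.0, -15.4]
ft_force: [1.6, -0.7, -1.3]
opening: 0.0323
gripper_force: 35.0
tcp [22.9  0.4 40.2] F [-0.2  0.7 -1.1] rpy [180.  -25.  -15.4] tq [0.13 0.3  0.  ] 10.55
O [17.6 51.6] minus [-9.6 38.9] plus [47.5 65.5]
```

```bash
python3 -m handwheel '[[-3,0,0,0,0,0],[-3,0,0,0,0,0],[-2,0,0,0,0,0],[-2,0,0,0,0,0],[-2,0,0,0,0,0],[-1,0,0,0,0,0],[0,0,0,0,0,0],[0,0,0,0,0,0]]'; python3 st.py
```

```text
clock: 11.35
tool_pos: [0.6057, -0.0999, 0.0357]
eef_rot: [180.0, -25.1, -15.4]
ft_force: [3.7, 0.7, 2.8]
opening: 0.0321
gripper_force: 35.0
tcp [11.9  0.3 35.5] F [4.  0.3 3.3] rpy [180.  -25.1 -15.4] tq [-0.02 -0.56  0.04] 11.5
O [ 6.5 46.8] minus [-20.6  34. ] plus [36.4 60.8]
```

```bash
python3 -m handwheel '[[-1,0,0,0,0,0],[-1,0,0,0,0,0],[-1,0,0,0,0,0],[0,0,0,0,0,0],[0,0,0,0,0,0]]'; python3 st.py;  python3 -m handwheel '[[-1,0,0,0,0,0],[-0.5,0,0,0,0,0],[0,0,0,0,0,0],[0,0,0,0,0,0]]'; python3 st.py
```

```text
clock: 12.0
tool_pos: [0.6036, -0.0995, 0.0349]
eef_rot: [180.0, -25.2, -15.4]
ft_force: [5.9, -1.8, 4.2]
opening: 0.0318
gripper_force: 35.0
tcp [ 9.9  0.2 34.9] F [6.3 0.4 5.4] rpy [180.  -25.2 -15.4] tq [-0.13 -1.05  0.03] 12.15
O [ 4.6 46.2] minus [-22.5  33.4] plus [34.5 60.2]
clock: 12.55
tool_pos: [0.603, -0.0993, 0.0348]
eef_rot: [180.0, -25.3, -15.4]
ft_force: [6.5, -1.0, 5.5]
opening: 0.0325
gripper_force: 35.0
tcp [ 9.3  0.1 34.8] F [7.2 1.  5.8] rpy [180.  -25.3 -15.4] tq [-0.13 -1.22  0.05] 12.7
O [ 3.9 46.1] minus [-23.2  33.3] plus [33.8 60.2]
```

```bash
python3 -m handwheel '[[-1,0,0,0,0,0],[-1,0,0,0,0,0],[-1,0,0,0,0,0],[0,0,0,0,0,0],[0,0,0,0,0,0]]'; python3 st.py;  python3 -m handwheel '[[-1,0,0,0,0,0],[-1,0,0,0,0,0],[0,0,0,0,0,0],[0,0,0,0,0,0]]'; python3 st.py
python3 - <<'E'
from h import *
a=cam("wrist");np.savez("w5",**a)
p=a["pixels"][:,:,::-1].astype(np.uint8)[55:255,180:380]
b=cam("side")["pixels"][:,:,::-1].astype(np.uint8)[150:220,210:290]
cv2.imwrite("pics/w5.png",np.hstack([cv2.resize(p,(420,420),interpolation=2),cv2.resize(b,(380,420*0+332),interpolation=2)[:332].copy() if 0 else cv2.copyMakeBorder(cv2.resize(b,(380,332),interpolation=2),0,88,0,0,0)]))
E
```

```text
clock: 13.2
tool_pos: [0.6017, -0.099, 0.0348]
eef_rot: [180.0, -25.5, -15.4]
ft_force: [8.9, -0.1, 7.4]
opening: 0.0321
gripper_force: 35.0
tcp [ 7.9  0.1 34.7] F [8.8 1.6 7.6] rpy [180.  -25.5 -15.4] tq [-0.07 -1.63  0.09] 13.35
O [ 2.5 46. ] minus [-24.5  33.1] plus [32.3 60.2]
clock: 13.75
tool_pos: [0.6011, -0.099, 0.0349]
eef_rot: [180.0, -25.7, -15.5]
ft_force: [11.0, -0.4, 7.0]
opening: 0.0317
gripper_force: 36.0
tcp [ 7.4 -0.  34.9] F [11.   2.8  6.8] rpy [180.  -25.7 -15.5] tq [-0.1  -2.06  0.06] 13.9
O [ 2.  46.1] minus [-25.1  33.1] plus [31.7 60.4]
```

View pics/w5.png

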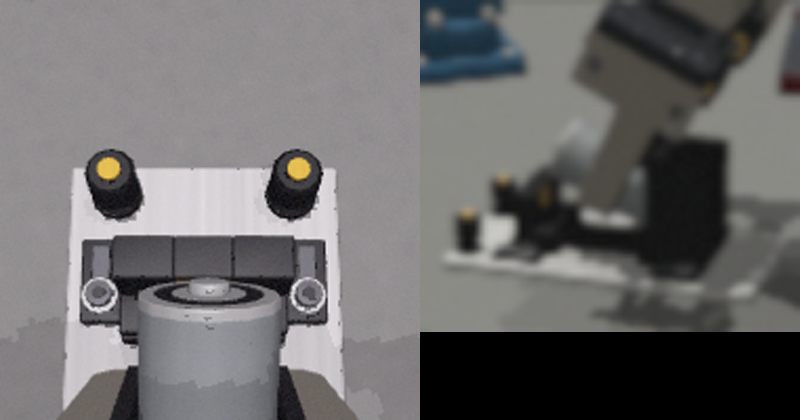

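The cell is in under the hood and centred, with its button at (208,286) above the wall, and the contact is pressed with 11 N. Now I'll tip the button end down in stages while holding it back.

```bash
python3 -m handwheel '[[-1.2,0,1.3,0,-0.045,0],[-1.2,0,1.3,0,-0.045,0],[-1.2,0,1.3,0,-0.045,0],[0,0,0,0,0,0],[0,0,0,0,0,0]]'; python3 st.py
```

```text
clock: 14.5
tool_pos: [0.5996, -0.0987, 0.0295]
eef_rot: [179.9, -17.9, -15.4]
ft_force: [11.2, -2.4, 7.7]
opening: 0.0322
gripper_force: 35.0
tcp [ 5.8 -0.2 29.5] F [11.3  0.6  6.9] rpy [179.9 -17.9 -15.4] tq [-0.34 -1.98  0.01] 14.65
O [ 1.9 41.4] minus [-26.6  32.2] plus [33.3 51.6]
```

```bash
python3 -m handwheel '[[-1,0,1.6,0,-0.05,0],[-1,0,1.7,0,-0.053,0],[0,0,0,0,0,0],[0,0,0,0,0,0]]'; python3 st.py; python3 -m handwheel '[[-0.7,0,1.9,0,-0.05,0],[-0.7,0,1.9,0,-0.055,0],[0,0,0,0,0,0],[0,0,0,0,0,0]]'; python3 st.py
```

```text
clock: 15.05
tool_pos: [0.5987, -0.0985, 0.0254]
eef_rot: [179.9, -12.0, -15.4]
ft_force: [11.5, -2.4, 6.0]
opening: 0.0319
gripper_force: 35.0
tcp [ 4.9 -0.2 25.5] F [12.9  0.8  5.8] rpy [179.9 -12.  -15.4] tq [-0.41 -2.09 -0.01] 15.2
O [ 2.3 37.7] minus [-27.1  31.4] plus [34.5 44.6]
clock: 15.6
tool_pos: [0.5976, -0.0982, 0.0207]
eef_rot: [179.9, -5.9, -15.4]
ft_force: [12.0, -3.6, 6.1]
opening: 0.0319
gripper_force: 35.0
tcp [ 3.8 -0.2 20.8] F [12.6 -0.8  6.1] rpy [179.9  -6.  -15.4] tq [-0.48 -2.   -0.01] 15.75
O [ 2.5 33.3] minus [-27.4  30.1] plus [35.3 36.7]
```

```bash
python3 -m handwheel '[[-0.7,0,1.2,0,-0.05,0],[-0.6,0,1.2,0,-0.054,0],[0,0,0,0,0,0],[0,0,0,0,0,0]]'; python3 st.py
```

```text
clock: 16.15
tool_pos: [0.5967, -0.0979, 0.018]
eef_rot: [180.0, -0.0, -15.4]
ft_force: [12.4, -2.9, 5.1]
opening: 0.0319
gripper_force: 35.0
tcp [ 2.7 -0.1 18. ] F [12.7  0.1  5.2] rpy [180.   -0.  -15.4] tq [-0.51 -2.14  0.  ] 16.3
O [ 2.7 30.5] minus [-27.3  30.5] plus [35.7 30.6]
```

```bash
python3 -m handwheel '[[1,0,0,0,0,0],[1,0,0,0,0,0],[1,0,0,0,0,0],[0,0,0,0,0,0],[0,0,0,0,0,0]]'; python3 st.py; python3 -m handwheel '[[1,0,0,0,0,0],[1,0,0,0,0,0],[0,0,0,0,0,0],[0,0,0,0,0,0]]'; python3 st.py
```

```text
clock: 16.8
tool_pos: [0.5981, -0.0983, 0.018]
eef_rot: [179.9, 0.1, -15.4]
ft_force: [8.2, -1.9, 9.2]
opening: 0.0319
gripper_force: 35.0
tcp [ 4.3 -0.1 18. ] F [ 8.3 -0.4  9.4] rpy [179.9   0.2 -15.4] tq [-0.38 -1.36 -0.01] 16.95
O [ 4.3 30.5] minus [-25.7  30.6] plus [37.3 30.4]
clock: 17.35
tool_pos: [0.5992, -0.0985, 0.0179]
eef_rot: [179.9, 0.3, -15.4]
ft_force: [5.2, -1.2, 11.7]
opening: 0.0321
gripper_force: 35.0
tcp [ 5.4 -0.1 17.9] F [ 5.5 -0.6 11.8] rpy [179.9   0.3 -15.4] tq [-0.27 -0.89  0.04] 17.5
O [ 5.4 30.4] minus [-24.6  30.5] plus [38.4 30.2]
```

```bash
python3 -m handwheel '[[0,0,-1,0,0,0],[1,0,-0.5,0,0,0],[0,0,0,0,0,0],[0,0,0,0,0,0]]'; python3 st.py; python3 -m handwheel '[[1,0,0,0,0,0],[1,0,0,0,0,0],[0,0,0,0,0,0],[0,0,0,0,0,0]]'; python3 st.py
```

```text
clock: 17.9
tool_pos: [0.5993, -0.0985, 0.018]
eef_rot: [180.0, 0.4, -15.4]
ft_force: [6.4, -2.8, 4.9]
opening: 0.0323
gripper_force: 35.0
tcp [ 5.5 -0.1 18. ] F [ 7.2 -0.6  5.8] rpy [180.    0.4 -15.4] tq [-0.4  -1.21  0.04] 18.05
O [ 5.6 30.5] minus [-24.4  30.7] plus [38.6 30.3]
clock: 18.45
tool_pos: [0.6005, -0.0989, 0.0179]
eef_rot: [180.0, 0.5, -15.4]
ft_force: [4.4, -2.1, 6.9]
opening: 0.0324
gripper_force: 35.0
tcp [ 6.8 -0.1 18. ] F [ 4.9 -1.   7.3] rpy [180.    0.5 -15.4] tq [-0.32 -0.78  0.04] 18.6
O [ 6.9 30.5] minus [-23.1  30.7] plus [39.9 30.2]
```

```bash
python3 -m handwheel '[[1,0,-0.5,0,0,0],[1,0,0,0,0,0],[0,0,0,0,0,0],[0,0,0,0,0,0]]'; python3 st.py; python3 -m handwheel '[[1,0,0,0,0,0],[0.5,0,-0.5,0,0,0],[0,0,0,0,0,0],[0,0,0,0,0,0]]'; python3 st.py
```

```text
clock: 19.0
tool_pos: [0.6009, -0.0989, 0.0179]
eef_rot: [179.9, 0.7, -15.4]
ft_force: [-0.5, -1.7, 9.3]
opening: 0.032
gripper_force: 35.0
tcp [ 7.1 -0.1 17.9] F [ 0.1 -1.2  9.1] rpy [179.9   0.7 -15.4] tq [-0.19 -0.07  0.02] 19.15
O [ 7.3 30.4] minus [-22.7  30.8] plus [40.3 30. ]
clock: 19.55
tool_pos: [0.6009, -0.0989, 0.0179]
eef_rot: [179.9, 0.9, -15.4]
ft_force: [-3.8, -0.2, 11.6]
opening: 0.0321
gripper_force: 35.0
tcp [ 7.1 -0.  17.9] F [-3.1 -1.5 11.1] rpy [179.9   0.9 -15.4] tq [-0.12  0.54  0.02] 19.7
O [ 7.3 30.4] minus [-22.7  30.8] plus [40.3 29.9]
```

```bash
python3 -m handwheel '[[-1,0,-1,0,0,0],[0,0,-0.8,0,0,0],[0,0,0,0,0,0],[0,0,0,0,0,0]]'; python3 st.py
```

```text
clock: 20.1
tool_pos: [0.6008, -0.0988, 0.0183]
eef_rot: [180.0, 0.7, -15.4]
ft_force: [2.9, -3.5, -3.6]
opening: 0.0322
gripper_force: 35.0
tcp [ 7.1  0.2 18.4] F [ 4.4 -2.5 -4.6] rpy [180.    0.7 -15.4] tq [-0.58 -0.63  0.05] 20.25
O [ 7.2 30.9] minus [-22.8  31.3] plus [40.2 30.5]
```

```bash
python3 -m handwheel '[[0.7,0,0.6,0,0,0],[0,0,0,0,0,0]]'; python3 -m handwheel '[[0,0,0,0,0,0],[0,0,0,0,0,0],[0,0,0,0,0,0],[0,0,0,0,0,0]]' -0.1; python3 st.py
```

```text
clock: 20.45
tool_pos: [0.601, -0.0986, 0.0184]
eef_rot: [180.0, 0.8, -15.4]
ft_force: [-2.2, -2.9, -0.6]
opening: 0.032
gripper_force: 35.0
clock: 20.85
tool_pos: [0.6026, -0.0985, 0.019]
eef_rot: [-180.0, 0.6, -15.4]
ft_force: [-0.1, 0.1, -1.6]
opening: 0.0506
gripper_force: 0.0
tcp [ 8.6  0.7 18.9] F [ 0.2 -0.  -0. ] rpy [-180.     0.6  -15.4] tq [0.05 0.02 0.  ] 21.0
O [ 8.8 31.4] minus [-21.2  31.8] plus [41.8 31.1]
```

Released. Now straight up and back for a look.

```bash
python3 -m handwheel '[[0,0,-10,0,0,0],[0,0,-20,0,0,0],[0,0,-30,0,0,0],[0,0,-40,0,0,0],[0,0,-40,0,0,0],[-20,0,-30,0,0,0],[-35,0,-15,0,0,0],[-20,0,0,0,0,0],[0,0,0,0,0,0],[0,0,0,0,0,0]]'
python3 - <<'E'
from h import *
a=cam("wrist");np.savez("w6",**a);b=cam("side")
p=cv2.resize(a["pixels"][:,:,::-1].astype(np.uint8)[20:220,180:380],(500,500),interpolation=2)
q=cv2.resize(b["pixels"][:,:,::-1].astype(np.uint8)[165:215,210:290],(300,188),interpolation=2)
o=np.zeros((500,800,3),np.uint8);o[:,:500]=p;o[:188,500:]=q
cv2.imwrite("pics/w6.png",o)
E
```

```text
clock: 22.0
tool_pos: [0.5325, -0.0795, 0.2052]
eef_rot: [180.0, 0.6, -15.4]
ft_force: [0.7, 0.5, -0.5]
opening: 0.0507
gripper_force: 0.0
```

View pics/w6.png

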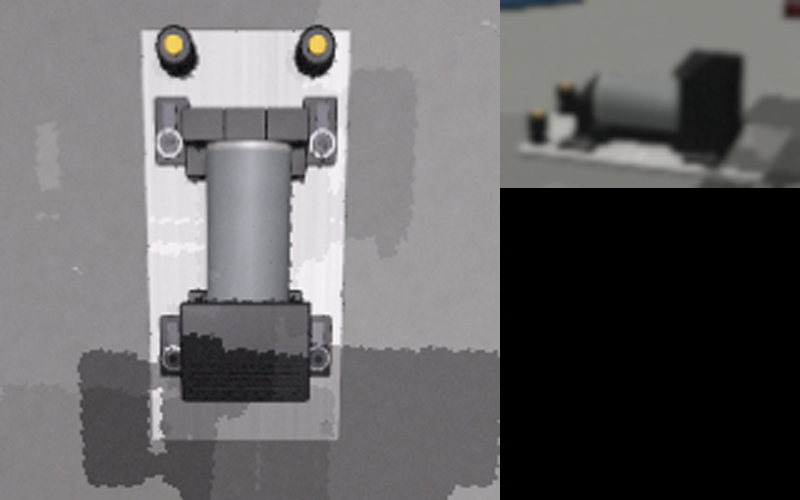

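The cell lies level and centred in the bay. Its plus rim is against the wall at (250,143), its flat end is under the hood, and the gripper is clear. Handing in.

```bash
python3 -c "
from bench import r
print(r.job_done())"
```

```text
the job is handed in; nothing more can be done
None
```

The cell is loaded in the tester's holder and the job was handed in at about 22 s. The last pictures show it level and centred with its button behind the end wall, and no measured force went above about 16 N, but the hand-in returned no verdict.

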